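# Feel for the hidden release of a sampler's transport lock

### The job

The wine sampler's cover is still locked for transport. Take the spring-tipped probe from its stand, slide its tip along the black channel on the sampler until it drops into the hidden release hole, and push the release fully home so that the orange lock tongue draws back. Then hang the probe upright in its stand again and let go, leaving the bottle, the jar and the tip box where they stand.

Things in the scene. Friction and masses are not known exactly. Their poses are not given: they have to be found in the camera images.
- sampler: Fixed white bench sampler, 260 mm (x) x 300 mm (y), flat deck 80 mm above the table. Origin at the centre of its underside, x towards its clear-covered vial bay, which is 46 mm higher than the deck, away from the robot. An orange lock tongue, 34 mm wide, lies on the deck between channel and bay.
- channel (a point): Middle of the floor of a straight black channel sunk in the sampler's deck: 120 mm long (along y), 20 mm wide (along x), 6 mm deep, with upright ends; floor 74 mm above the table. On its centre line, within 38 mm of the middle, is the release: a 18 mm square black plunger in a stiff-edged hole, flush with the black floor and looking the same, so found only by feel.
- plunger (a joint): Travel of the hidden release plunger: 0 flush with the channel floor, 0.012 m fully in. It gives way to about 1 to 2 N and stays where it is left. Too narrow for fingers: only something under 18 mm can push it. The orange lock tongue is driven by it and draws back towards the channel by 1.2 times this travel.
- probe_grip (a point): Probe, 0.11 to 0.21 kg, hanging upright in its stand. Point: centre of its blue handle, 24 x 24 mm, 70 mm tall, sides along x and y, z up along the probe. Below the handle: grey collar, 36 mm diameter, 6 mm thick, its underside 41 mm below this point; then a 14 mm barrel, 60 mm long; then a brass tip, 8 mm diameter, round end, sticking out 30 mm.
- tip_end (a point): The very end of the probe's brass tip, 131 mm below the handle's centre while not pressed.
- probe_tip (a joint): How far the probe's sprung tip is pushed back into the barrel: 0 fully out, at most 0.014 m. The spring pushes with 4 N when fully out and 7.5 N when fully in.
- stand_hole (a point): Fixed stand, 100 x 100 mm, 115 mm high: a white plate 10 mm thick on four posts. This point is the middle, at the top face, of the plate's 22 mm hole in which the probe hangs by its collar (handle's centre then 41 mm above this point). x and y lie along the plate's sides, as do the handle's sides at the start.
- wine: Bystander: dark wine bottle, 74 mm diameter, 290 mm tall. Origin at the centre of its underside.
- jar: Bystander: closed dark red sample jar, 66 mm diameter, 85 mm tall. Origin at the centre of its underside.
- tipbox: Bystander: white box of pipette tips with a blue lid, 90 x 120 x 79 mm tall. Origin at the centre of its underside.
Things that resemble listed ones, but are neither listed nor needed, are in the scene too. What is shaped like the part that bears probe_grip but green or turquoise is not meant.

How it is judged:
By the outcome, as a careful person would: the job done as asked, in the order asked, and still so for the second after the job is handed in, with the robot touching nothing.
It also fails if it takes over 67 s, if anything falls off the work surface, if the arm or the gripper's body presses on something with over 40 N, if the wrist force passes 120 N, or if a joint passes its speed limit or range.

### The arm

A 7-joint arm with a two-finger parallel gripper is mounted at the origin on the work surface. World frame = base frame: x ahead of the robot, y to its left, z up, the work surface at z = 0. Lengths are in m, angles in rad, forces in N, time in s.
With the tool pointing down it reaches from about 0.4 to 0.85 m from the base axis. Payload 10.4 kg.
Tool frame: the origin (TCP) lies midway between the tips of the shut fingers; the grasp point (between the pads) lies 19 mm behind it; z points along the fingers, y is the direction in which the jaws open and shut (so a half turn about z gives the same grasp; the last joint's range is limited). The gripper opens to 85 mm and grips with 20 to 120 N. Pads are 22 mm wide; open, the fingers measure 114 mm over their backs; the gripper's body (76 mm by 85 mm) begins 54 mm behind the grasp point. The pads swing forward as they close: fully open they stand 13 mm farther back than shut.
Start: joints at [1.118, 0.332, -0.065, 1.46, 0.022, 1.35, -0.088], TCP at [0.26, -0.568, 0.231] pointing down, gripper open.
Joint ranges: [-2.6, 2.6], [-0.5, 2.12], [-1.47, 1.34], [0.16, 2.42], [-1.27, 4.41], [0.06, 2.06], [-2.6, 2.6]. Speed limits (rad/s): [2.22, 2.22, 2.79, 2.79, 3.14, 3.14, 3.14].

### API

Orientations are given as a unit quaternion [x, y, z, w].
In Python, from workcell import get_obs, camera, calibration, hand_in gives the robot as it stands.
- The arm moves only by the shell command python3 -m handwheel 'ROWS' [FORCE]. ROWS is JSON, a list of rows, each an object with "jaw": the finger opening in mm, from 0 to 85.4; "delta_pos": the shift along the tool's x, y, z scaled (see below), a list of three; "turn": the turn about the tool's z scaled (see below). In form: [{"jaw": jaw, "delta_pos": [tx, ty, tz], "turn": turn}, ...]. A call has 1 to 10 rows; each row is the pose to reach, as a shift and turn from the pose commanded when the call began, along the tool's axes at that moment, turning the shorter way round; what a row does not reach only later rows make up. The controller multiplies each number of a shift by 1 m and each number of a turn by pi rad. A row lasts 1/12 s, in which the tool goes at most 41.7 mm and 7.16 degrees, less where a joint would pass 70% of its speed; a pose out of reach is approached as far as the arm can. A call with a number of a shift or a turn outside -1 to 1 is refused whole. A call with a gripper value outside its range is refused whole. The fingers move at their own pace and stop on an object; FORCE is the grip in N (left out, the last holds). Time passes only in rows, so rows that repeat a pose let the fingers close. It gives the time, the measured TCP pose, the force and the opening at its end, in the units of the state.
- get_obs(): the state, without advancing time (a new reading comes with each control period).
- camera(name): name is "scene" or "top" or "wrist"; returns the picture (400x640x3 uint8, red, green, blue); there is no depth.
- calibration(name): a dict with "mtx" (3x3 intrinsics, pixels), "rvec" (rotation vector, rad) and "tvec" (3), from world to camera coordinates, as OpenCV has them. Camera axes: x right, y down, z forward; pixel columns grow to the right and rows downward; lengths in m; the calibration is good to about 2 mm. A picture is of the moment at which its call begins: read the wrist's pose just before it. calibration takes no time and is no camera call; for the wrist camera it gives the pose at the moment of the call.
- hand_in(): hands the job in, once; it reports no verdict.
The state is a dict: "clock": time; "joint_pos": joint angles; "joint_velocities": joint speeds; "tau": joint torques, N m; "position": TCP position; "ee_rot": TCP orientation; "ft_force": force on the tool from outside, world axes, zero at the start; "torque": the same for the moment, N m; "grip_width": opening from 0.0 (shut) to 1.0 (fully open).
Only numpy, scipy, OpenCV 4.12 (cv2) and the standard library are available. Lean on these libraries where they do the work, as an engineer would, in place of code of your own. Each camera call takes 0.05 s, during which the arm holds its last target.

## Working session

There is one attempt and no reset: what is moved stays moved. The work goes in short steps, Python scripts to look and compute and a shell command to move; the robot and the scene stay as the last step left them, time stands still between calls to the robot, and variables do not carry over. Pictures are saved under pics/ and viewed, and the job is handed in when it is done.

```bash
mkdir -p pics; ls; python3 - <<'E'
from workcell import *
import cv2
o=get_obs(); print(o)
for n in("scene","top","wrist"):
    c=calibration(n); print(n,c)
    cv2.imwrite(f"pics/{n}0.png",camera(n)[:,:,::-1])
E
```

```text
pics
{'clock': 0.0, 'joint_pos': array([ 1.11839788,  0.33287027, -0.06468296,  1.46092182,  0.02158564,
        1.34987555, -0.08850547]), 'joint_velocities': array([-3.24636760e-04, -5.78077035e-04,  7.89840470e-04,  1.93295668e-04,
        1.51940777e-05, -8.93933296e-04,  6.83788894e-04]), 'tau': array([-5.52471483e-04, -6.25445867e+01,  4.89979726e-02, -3.91609883e+01,
        1.61339465e-02,  1.00366192e-02,  7.97307308e-06]), 'position': array([ 0.26027145, -0.56783387,  0.23052619]), 'ee_rot': array([ 9.76998101e-01,  2.13246886e-01, -1.73471746e-04, -6.67976794e-04]), 'ft_force': array([-0.39202523,  0.34335443,  0.21549812]), 'torque': array([-0.0248104 ,  0.04407868, -0.02902546]), 'grip_width': 1.000924064158512}
scene {'mtx': array([[511.89643632,   0.        , 324.08310255],
       [  0.        , 511.89643632, 200.06489208],
       [  0.        ,   0.        ,   1.        ]]), 'rvec': array([ 0.80980724,  2.62585476, -0.99634187]), 'tvec': array([ 0.37945004, -0.14372243,  1.86752015])}
top {'mtx': array([[369.98609862,   0.        , 318.27716794],
       [  0.        , 369.98609862, 196.03064828],
       [  0.        ,   0.        ,   1.        ]]), 'rvec': array([ 1.93680484, -2.2589743 ,  0.26808198]), 'tvec': array([0.0958116 , 0.51924687, 1.02217764])}
wrist {'mtx': array([[320.51933885,   0.        , 325.70289869],
       [  0.        , 320.51933885, 204.79361046],
       [  0.        ,   0.        ,   1.        ]]), 'rvec': array([-2.41765648,  1.55107968,  0.24398894]), 'tvec': array([-0.62280027, -0.0402949 ,  0.38074597])}
```

View pics/scene0.png

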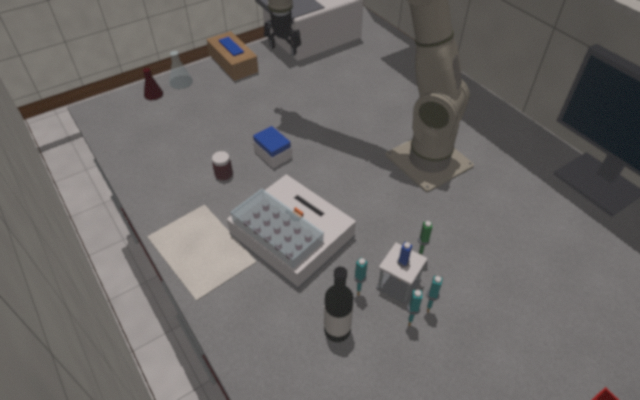

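View pics/top0.png

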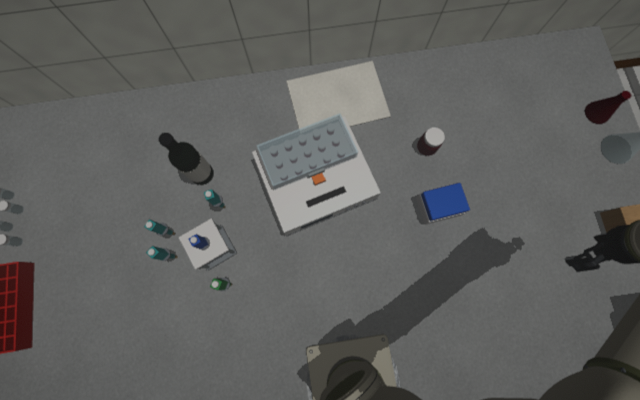

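View pics/wrist0.png

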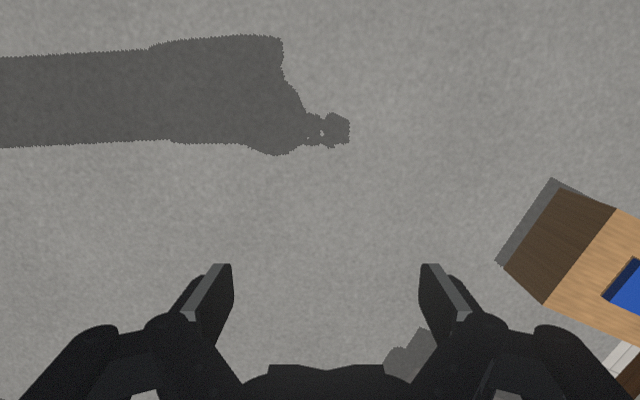

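The top view shows the blue probe in the stand at (198,241), with green and turquoise lookalikes around it. The channel is at (325,197), the tongue at (319,178), the jar at (431,140), the tip box at (445,202) and the bottle at (190,160). Next I'll measure them.

```bash
cat > h.py <<'E'
import numpy as np, cv2
from scipy.spatial.transform import Rotation as R
from workcell import *
def ray(c,uv):
    K=c["mtx"];Rm=cv2.Rodrigues(np.array(c["rvec"]))[0];t=np.array(c["tvec"]).ravel()
    d=Rm.T@np.linalg.solve(K,np.array([uv[0],uv[1],1.0])); o=-Rm.T@t
    return o,d/np.linalg.norm(d)
def onz(c,uv,z):
    o,d=ray(c,uv); return o+d*(z-o[2])/d[2]
def proj(c,p):
    q,_=cv2.projectPoints(np.array([p],float),np.array(c["rvec"]),np.array(c["tvec"]),c["mtx"],None); return q.ravel()
def two(c1,u1,c2,u2):
    o1,d1=ray(c1,u1);o2,d2=ray(c2,u2)
    A=np.stack([d1,-d2],1); s=np.linalg.lstsq(A,o2-o1,rcond=None)[0]
    a=o1+d1*s[0];b=o2+d2*s[1]; return (a+b)/2,np.linalg.norm(a-b)
def comps(m,amin=15):
    n,l,s,c=cv2.connectedComponentsWithStats(m.astype(np.uint8))
    return [(s[i][4],s[i][:4],c[i],l==i) for i in range(1,n) if s[i][4]>=amin]
E
cat > m.py <<'E'
from h import *
for n in("top","scene"):
    im=cv2.imread(f"pics/{n}0.png"); c=calibration(n); hsv=cv2.cvtColor(im,cv2.COLOR_BGR2HSV)
    H,S,V=cv2.split(hsv)
    print(n,"cam",ray(c,(320,200))[0].round(3))
    for name,m in dict(blue=(H>108)&(H<128)&(S>110)&(V>60),green=(H>50)&(H<104)&(S>90)&(V>40),orange=(H>4)&(H<18)&(S>150)&(V>120)).items():
        for a,b,ce,mm in comps(m): print(name,a,b,ce.round(1),"z.191",onz(c,ce,.191).round(3),"z.156",onz(c,ce,.156).round(3),"z.08",onz(c,ce,.08).round(3))
im=cv2.imread("pics/top0.png");c=calibration("top")
g=cv2.cvtColor(im,cv2.COLOR_BGR2GRAY)
sub=np.zeros_like(g);sub[180:215,295:355]=1
for a,b,ce,mm in comps((g<50)&(sub>0),40):
    r=cv2.minAreaRect(np.argwhere(mm)[:,::-1].astype(np.float32)); bx=cv2.boxPoints(r)
    print("chan",a,r,[onz(c,p,.08).round(3) for p in bx])
def quad(roi,z,th):
    s=np.zeros_like(g);s[roi[1]:roi[3],roi[0]:roi[2]]=1
    cs=comps((g>th)&(s>0),100)
    for a,b,ce,mm in cs:
        r=cv2.minAreaRect(np.argwhere(mm)[:,::-1].astype(np.float32));bx=cv2.boxPoints(r)
        P=np.array([onz(c,p,z)[:2] for p in bx]); print("quad",a,bx.round(1).tolist(),P.round(3).tolist(),"mid",P.mean(0).round(4),"sides",[np.linalg.norm(P[i]-P[i-1]).round(3) for i in range(4)],"ang",[np.degrees(np.arctan2(*(P[i]-P[i-1])[::-1])).round(1) for i in range(4)])
quad((172,212,245,275),.115,175)
E
python3 m.py; python3 - <<'E'
import cv2
a=cv2.imread('pics/top0.png')[120:310,120:400];cv2.imwrite('pics/topc.png',cv2.resize(a,(800,543),interpolation=cv2.INTER_CUBIC))
a=cv2.imread('pics/scene0.png')[160:350,220:460];cv2.imwrite('pics/scc.png',cv2.resize(a,(758,600),interpolation=cv2.INTER_CUBIC))
E
```

```text
top cam [0.277 0.054 1.115]
blue 1165 [423 183  47  37] [445.6 201. ] z.191 [ 0.434 -0.3    0.191] z.156 [ 0.44  -0.314  0.156] z.08 [ 0.453 -0.343  0.08 ]
blue 97 [191 235  16  13] [199.2 242.2] z.191 [0.425 0.332 0.191] z.156 [0.431 0.342 0.156] z.08 [0.443 0.365 0.08 ]
green 102 [205 190  15  15] [212.9 198. ] z.191 [0.533 0.288 0.191] z.156 [0.543 0.297 0.156] z.08 [0.564 0.317 0.08 ]
green 122 [147 220  19  14] [156.5 227.3] z.191 [0.479 0.435 0.191] z.156 [0.487 0.45  0.156] z.08 [0.504 0.481 0.08 ]
green 131 [150 246  18  13] [158.7 253.2] z.191 [0.413 0.433 0.191] z.156 [0.419 0.447 0.156] z.08 [0.43  0.479 0.08 ]
green 73 [213 279  14  11] [220.1 284.1] z.191 [0.316 0.29  0.191] z.156 [0.317 0.299 0.156] z.08 [0.32  0.318 0.08 ]
orange 86 [312 173  13  11] [318.1 178.3] z.191 [0.544 0.013 0.191] z.156 [0.554 0.012 0.156] z.08 [0.576 0.009 0.08 ]
scene cam [1.085 0.892 1.296]
blue 187 [220  38  22  17] [230.7  45.9] z.191 [ 0.365 -0.791  0.191] z.156 [ 0.342 -0.844  0.156] z.08 [ 0.293 -0.96   0.08 ]
blue 580 [254 127  35  28] [271.5 140.3] z.191 [ 0.515 -0.222  0.191] z.156 
[... 173 characters left out ...]
 16 [424 226   7   4] [426.6 227.9] z.191 [0.344 0.329 0.191] z.156 [0.321 0.311 0.156] z.08 [0.27  0.273 0.08 ]
green 107 [356 262  11  18] [360.4 270.4] z.191 [0.581 0.338 0.191] z.156 [0.565 0.321 0.156] z.08 [0.53  0.283 0.08 ]
green 102 [430 281  11  17] [434.6 288.9] z.191 [0.46  0.487 0.191] z.156 [0.44  0.474 0.156] z.08 [0.397 0.446 0.08 ]
green 120 [411 294  11  17] [415.  302.4] z.191 [0.526 0.488 0.191] z.156 [0.509 0.476 0.156] z.08 [0.47  0.448 0.08 ]
chan 177 ((325.5096435546875, 196.29296875), (4.458620548248291, 38.99845504760742), 67.89054870605469) [array([0.512, 0.052, 0.08 ]), array([ 0.54 , -0.058,  0.08 ]), array([ 0.527, -0.061,  0.08 ]), array([0.5  , 0.049, 0.08 ])]
```

View pics/topc.png

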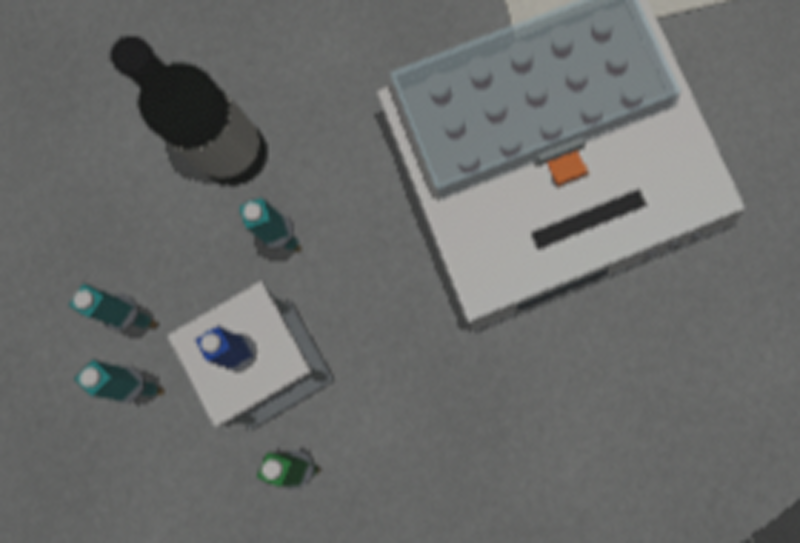

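View pics/scc.png

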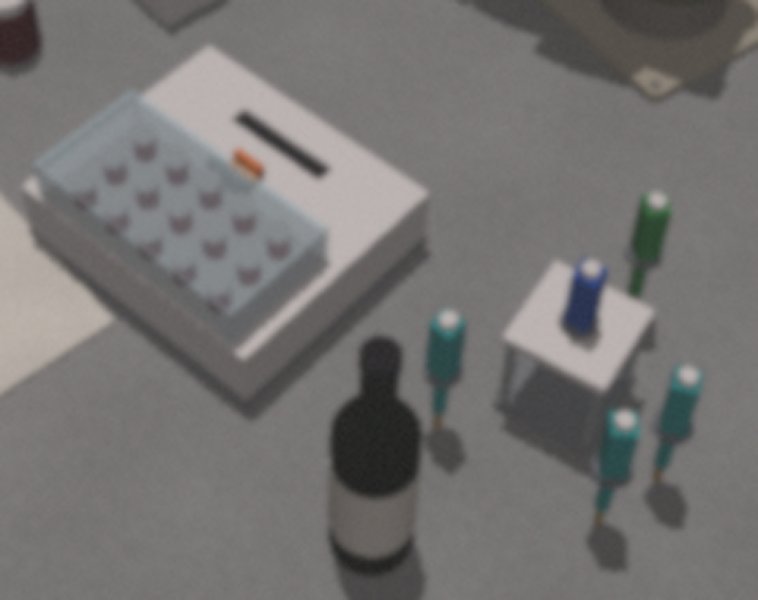

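```bash
cat > m2.py <<'E'
from h import *
ct=calibration("top");cs=calibration("scene")
T=lambda u,v:(120+u*.35-.3,120+v*.35-.3); S=lambda u,v:(220+u*240/758-.3,160+v*190/600-.3)
for n,a,b in[("blue",(210,343),(591,268)),("teal near samp",(256,211),(448,320)),("teal far",(84,299),(625,419)),("teal2",(90,377),(688,376)),("green",(272,469),(656,201))]:
    print(n,[x.round(3) for x in two(ct,T(*a),cs,S(*b))])
def rep(n,c,P,z):
    P=np.array([onz(c,p,z)[:2] for p in P]);print(n,"mid",P.mean(0).round(4),"sides",[np.linalg.norm(P[i]-P[i-1]).round(3) for i in range(4)],"ang",[np.degrees(np.arctan2(*(P[i]-P[i-1])[::-1])).round(1) for i in range(4)])
rep("stand t",ct,[T(*p) for p in[(168,335),(262,283),(310,372),(218,427)]],.115)
rep("stand s",cs,[S(*p) for p in[(503,333),(557,260),(655,316),(605,391)]],.115)
rep("chan t",ct,[T(*p) for p in[(532,235),(642,190),(647,205),(539,249)]],.08)
rep("chan s",cs,[S(*p) for p in[(235,119),(244,111),(328,168),(320,177)]],.08)
print("deck", [onz(ct,T(*p),.08).round(3) for p in[(471,322),(743,209),(378,92)]])
print("tongue",onz(ct,T(567,167),.083))
print("bottle top",two(ct,T(131,55),cs,S(380,352)))
E
python3 m2.py
```

```text
blue [array([0.432, 0.345, 0.197]), np.float64(0.002)]
teal near samp [array([0.551, 0.304, 0.169]), np.float64(0.004)]
teal far [array([0.493, 0.463, 0.172]), np.float64(0.002)]
teal2 [array([0.422, 0.461, 0.171]), np.float64(0.002)]
green [array([0.319, 0.308, 0.171]), np.float64(0.001)]
stand t mid [0.4322 0.3434] sides [np.float64(0.101), np.float64(0.099), np.float64(0.099), np.float64(0.097)] ang [np.float64(23.5), np.float64(-68.5), np.float64(-157.8), np.float64(112.8)]
stand s mid [0.4306 0.3458] sides [np.float64(0.102), np.float64(0.098), np.float64(0.102), np.float64(0.095)] ang [np.float64(-69.9), np.float64(-158.8), np.float64(108.4), np.float64(21.2)]
chan t mid [ 0.5183 -0.0065] sides [np.float64(0.016), np.float64(0.121), np.float64(0.016), np.float64(0.118)] ang [np.float64(17.6), np.float64(-76.0), np.float64(-171.8), np.float64(103.9)]
chan s mid [ 0.5164 -0.005 ] sides [np.float64(0.115), np.float64(0.014), np.float64(0.114), np.float64(0.014)] ang [np.float64(-75.8), np.float64(-162.8), np.float64(104.1), np.float64(21.5)]
deck [array([0.434, 0.126, 0.08 ]), array([ 0.506, -0.161,  0.08 ]), array([0.686, 0.19 , 0.08 ])]
tongue [0.57555804 0.00840553 0.083     ]
bottle top (array([0.66706557, 0.36248053, 0.28989864]), np.float64(0.0007965532357489831))
```

```bash
python3 -m handwheel '[{"jaw":85,"delta_pos":[0.367,-0.346,-0.07],"turn":0.012},{"jaw":85,"delta_pos":[0.367,-0.346,-0.07],"turn":0.012},{"jaw":85,"delta_pos":[0.367,-0.346,-0.07],"turn":0.012},{"jaw":85,"delta_pos":[0.367,-0.346,-0.07],"turn":0.012},{"jaw":85,"delta_pos":[0.367,-0.346,-0.07],"turn":0.012},{"jaw":60,"delta_pos":[0.367,-0.346,-0.07],"turn":0.012},{"jaw":60,"delta_pos":[0.367,-0.346,-0.07],"turn":0.012},{"jaw":60,"delta_pos":[0.367,-0.346,-0.07],"turn":0.012},{"jaw":60,"delta_pos":[0.367,-0.346,-0.07],"turn":0.012},{"jaw":60,"delta_pos":[0.367,-0.346,-0.07],"turn":0.012}]' 40
```

```text
clock: 0.98
position: [0.4156, -0.1836, 0.2889]
ee_rot: [0.981, 0.195, -0.0, 0.0]
ft_force: [1.4, -0.1, 0.1]
grip_width: 0.704
```

```bash
cat > snap.py <<'E'
import sys
from h import *
import pickle
o=get_obs(); c=calibration("wrist"); im=camera("wrist"); n=sys.argv[1]
cv2.imwrite(f"pics/{n}.png",im[:,:,::-1]); pickle.dump((o,c),open(f"pics/{n}.pkl","wb"))
print(o["clock"],o["position"].round(4),o["ee_rot"].round(4),"cam",ray(c,(320,200))[0].round(3),"channel px",proj(c,[.5175,-.006,.074]))
E
python3 snap.py w1
```

```text
0.9833 [ 0.4156 -0.1836  0.2889] [ 9.809e-01  1.947e-01 -0.000e+00  3.000e-04] cam [ 0.487 -0.153  0.432] channel px [199.8132655   12.02418104]
```

View pics/w1.png

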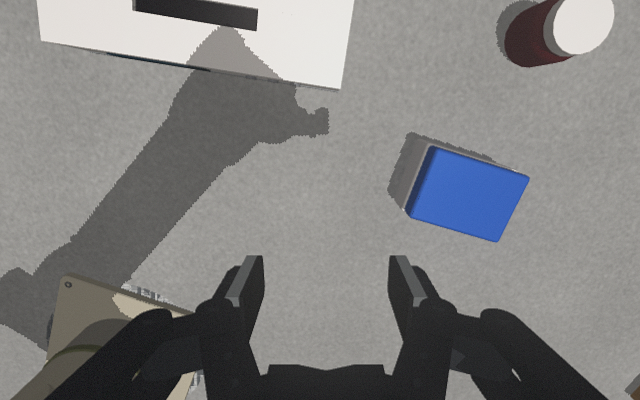

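```bash
python3 -m handwheel '[{"jaw":50,"delta_pos":[0.081,-0.133,0],"turn":0},{"jaw":50,"delta_pos":[0.081,-0.133,0],"turn":0},{"jaw":50,"delta_pos":[0.081,-0.133,0],"turn":0},{"jaw":50,"delta_pos":[0.081,-0.133,0],"turn":0},{"jaw":50,"delta_pos":[0.081,-0.133,0],"turn":0},{"jaw":50,"delta_pos":[0.081,-0.133,0],"turn":0}]'; python3 snap.py w2
```

```text
clock: 1.53
position: [0.4395, -0.0302, 0.2886]
ee_rot: [0.98, 0.197, -0.0, 0.0]
ft_force: [-0.0, -0.8, -0.3]
grip_width: 0.585
1.5333 [ 0.4395 -0.0302  0.2886] [ 9.805e-01  1.966e-01 -0.000e+00  2.000e-04] cam [0.51  0.001 0.432] channel px [334.34226254  98.48452532]
```

View pics/w2.png

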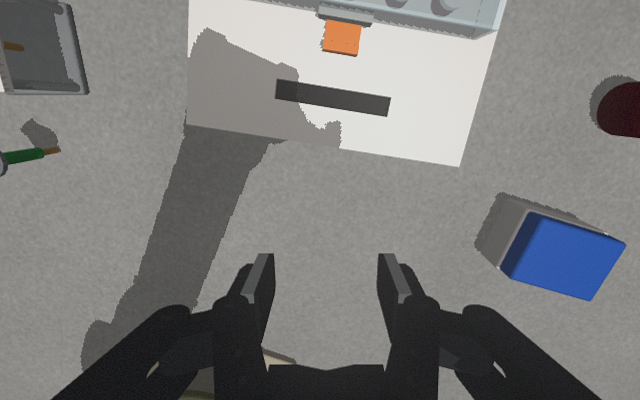

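The wrist view shows the channel rim from (276,80) to (390,115), the tongue at (341,38), and the deck's near edge from (186,124) to (460,167).

```bash
cat > ch.py <<'E'
from h import *
import pickle
o,c=pickle.load(open("pics/w2.pkl","rb")); im=cv2.imread("pics/w2.png"); g=cv2.cvtColor(im,cv2.COLOR_BGR2GRAY)
s=np.zeros_like(g);s[70:125,265:400]=1
a,b,ce,mm=max(comps((g<85)&(s>0),100),key=lambda x:x[0])
w=cv2.findContours(mm.astype(np.uint8),0,cv2.CHAIN_APPROX_NONE)[0][0][:,0]
P=np.array([onz(c,p,.08)[:2] for p in w],np.float32)*1000
r=cv2.minAreaRect(P);print(r)
hsv=cv2.cvtColor(im,cv2.COLOR_BGR2HSV);m=(hsv[...,0]<18)&(hsv[...,1]>150)&(hsv[...,2]>120);m[:,:250]=0;m[80:]=0
a,b,ce,mm=max(comps(m),key=lambda x:x[0]);w=np.argwhere(mm)[:,::-1]
print("tongue",cv2.minAreaRect(np.array([onz(c,p,.085)[:2]*1000 for p in w],np.float32)))
for e in[(186,124),(460,167)]:print(onz(c,e,.08))
E
python3 ch.py
```

```text
((517.2713623046875, -3.462024688720703), (19.215301513671875, 118.39519500732422), 13.773777961730957)
tongue ((572.2626953125, 9.710667610168457), (25.835010528564453, 34.22500991821289), 13.78331470489502)
[0.43266022 0.12992922 0.08      ]
[ 0.50475279 -0.16298939  0.08      ]
```

```bash
python3 -m handwheel '[{"jaw":50,"delta_pos":[0.062,-0.332,0],"turn":0},{"jaw":50,"delta_pos":[0.062,-0.332,0],"turn":0},{"jaw":50,"delta_pos":[0.062,-0.332,0],"turn":0},{"jaw":50,"delta_pos":[0.062,-0.332,0],"turn":0},{"jaw":50,"delta_pos":[0.062,-0.332,0],"turn":0},{"jaw":50,"delta_pos":[0.062,-0.332,0],"turn":0},{"jaw":50,"delta_pos":[0.062,-0.332,0],"turn":0},{"jaw":50,"delta_pos":[0.062,-0.332,0],"turn":0},{"jaw":50,"delta_pos":[0.062,-0.332,0],"turn":0},{"jaw":50,"delta_pos":[0.062,-0.332,0],"turn":0}]'; python3 snap.py w3
```

```text
clock: 2.42
position: [0.3695, 0.3, 0.2883]
ee_rot: [0.981, 0.196, -0.0, -0.001]
ft_force: [0.6, -0.4, 0.1]
grip_width: 0.585
2.4167 [0.3695 0.3    0.2883] [ 9.806e-01  1.962e-01 -5.000e-04 -6.000e-04] cam [0.44  0.331 0.431] channel px [631.49838396 157.19609124]
```

View pics/w3.png

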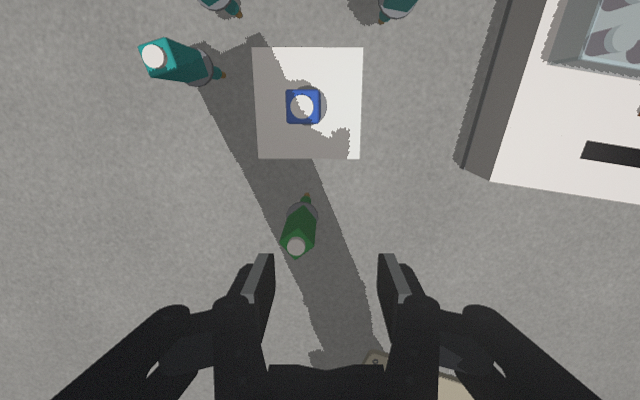

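```bash
cat > st.py <<'E'
from h import *
import pickle,sys
o,c=pickle.load(open("pics/w3.pkl","rb")); im=cv2.imread("pics/w3.png"); hsv=cv2.cvtColor(im,cv2.COLOR_BGR2HSV);H,S,V=cv2.split(hsv)
m=(H>108)&(H<128)&(S>110)&(V>50)
a,b,ce,mm=max(comps(m),key=lambda x:x[0]);w=np.argwhere(mm)[:,::-1]
print(b,"handle top",cv2.minAreaRect(np.array([onz(c,p,.191)[:2]*1000 for p in w],np.float32)))
Q=[(252,47),(363,48),(360,158.5),(258,158.5)]
P=np.array([onz(c,p,.115)[:2] for p in Q]);print("stand",P.mean(0),[np.linalg.norm(P[i]-P[i-1]).round(4) for i in range(4)],[np.degrees(np.arctan2(*(P[i]-P[i-1])[::-1])).round(1) for i in range(4)])
print("cap",onz(c,(302.5,105),.191))
E
python3 st.py
```

```text
[286  89  34  35] handle top ((431.3990783691406, 345.328857421875), (23.30402374267578, 23.38558006286621), 22.619882583618164)
stand [0.43092277 0.34527901] [np.float64(0.1003), np.float64(0.0995), np.float64(0.0994), np.float64(0.1011)] [np.float64(22.0), np.float64(-67.9), np.float64(-157.1), np.float64(112.6)]
cap [0.43212918 0.34582309 0.191     ]
```

```bash
python3 -c "
import cv2
a=cv2.imread('pics/w3.png')[30:180,230:390];cv2.imwrite('pics/w3c.png',cv2.resize(a,(640,600),interpolation=cv2.INTER_NEAREST))"
```

```text
(no output)
```

View pics/w3c.png

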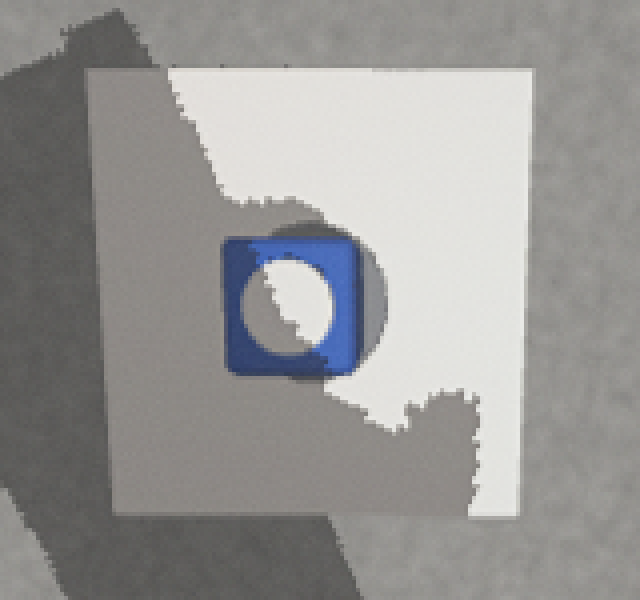

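```bash
python3 -m handwheel '[{"jaw":50,"delta_pos":[0.0745,-0.018,0],"turn":0.001},{"jaw":50,"delta_pos":[0.0745,-0.018,0],"turn":0.001},{"jaw":50,"delta_pos":[0.0745,-0.018,0.03],"turn":0.001},{"jaw":50,"delta_pos":[0.0745,-0.018,0.07],"turn":0.001},{"jaw":50,"delta_pos":[0.0745,-0.018,0.085],"turn":0.001},{"jaw":50,"delta_pos":[0.0745,-0.018,0.085],"turn":0.001}]'; python3 snap.py w4
```

```text
clock: 2.97
position: [0.4321, 0.3396, 0.199]
ee_rot: [0.981, 0.192, -0.003, 0.002]
ft_force: [-0.8, -0.2, -0.5]
grip_width: 0.583
2.9667 [0.4321 0.3396 0.199 ] [ 0.9815  0.1916 -0.0032  0.0019] cam [0.504 0.371 0.342] channel px [709.48815518 247.42379958]
```

View pics/w4.png

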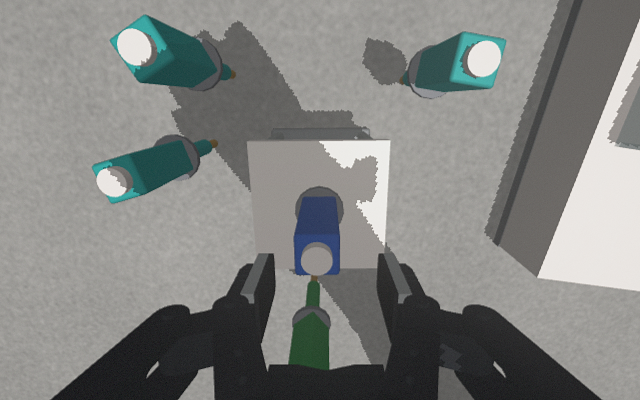

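The handle is between the open fingers, with no contact and the arm still settling. I'll let it settle before descending.

```bash
python3 -m handwheel '[{"jaw":50,"delta_pos":[0,0,0],"turn":0},{"jaw":50,"delta_pos":[0,0,0],"turn":0}]'; python3 - <<'E'
from h import *
o=get_obs();print(o['joint_pos'].round(3),o['joint_velocities'].round(3))
E
```

```text
clock: 3.18
position: [0.4331, 0.3434, 0.2053]
ee_rot: [0.981, 0.192, 0.001, -0.0]
ft_force: [-0.3, 0.0, 0.6]
grip_width: 0.586
[ 0.106  0.354 -1.038  1.652  0.316  1.314 -2.17 ] [-0.002 -0.003 -0.007 -0.002  0.002 -0.005 -0.005]
```

```bash
python3 -m handwheel '[{"jaw":50,"delta_pos":[-0.001,-0.0024,0.015],"turn":-0.001},{"jaw":50,"delta_pos":[-0.001,-0.0024,0.035],"turn":-0.001},{"jaw":50,"delta_pos":[-0.001,-0.0024,0.055],"turn":-0.001},{"jaw":50,"delta_pos":[-0.001,-0.0024,0.068],"turn":-0.001},{"jaw":50,"delta_pos":[-0.001,-0.0024,0.068],"turn":-0.001},{"jaw":50,"delta_pos":[-0.001,-0.0024,0.068],"turn":-0.001}]'; python3 snap.py w5
```

```text
clock: 3.68
position: [0.4304, 0.3456, 0.1364]
ee_rot: [0.981, 0.195, 0.0, -0.0]
ft_force: [0.5, -0.6, -0.1]
grip_width: 0.582
3.6833 [0.4304 0.3456 0.1364] [ 9.809e-01  1.947e-01  2.000e-04 -0.000e+00] cam [0.501 0.376 0.28 ] channel px [815.27755872 289.71397234]
```

View pics/w5.png

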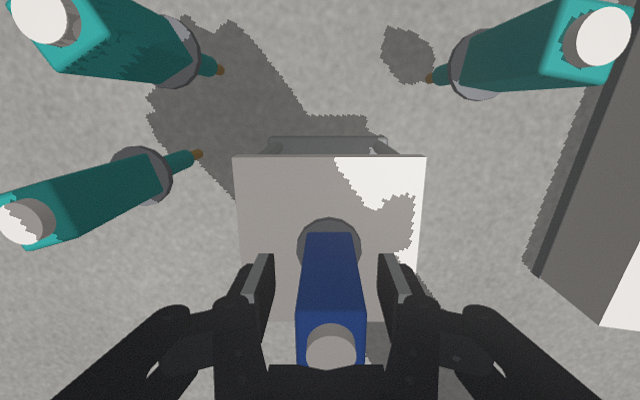

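The handle is centred between the fingers at (330,300), so I'll close.

```bash
python3 -m handwheel '[{"jaw":20,"delta_pos":[0,0,0],"turn":0},{"jaw":20,"delta_pos":[0,0,0],"turn":0},{"jaw":20,"delta_pos":[0,0,0],"turn":0},{"jaw":20,"delta_pos":[0,0,0],"turn":0},{"jaw":20,"delta_pos":[0,0,0],"turn":0},{"jaw":20,"delta_pos":[0,0,0],"turn":0}]' 70; python3 -c "
from h import *
o=get_obs();print(o['position'],o['ft_force'],o['torque'],o['ee_rot'])"
```

```text
clock: 4.23
position: [0.4306, 0.346, 0.1368]
ee_rot: [0.981, 0.195, 0.001, -0.0]
ft_force: [-0.4, -1.2, 6.6]
grip_width: 0.278
[0.43062137 0.34602567 0.13680134] [-0.42508583 -1.20237057  6.55412728] [-0.25262046  0.17770927  0.00686234] [ 9.80869509e-01  1.94664445e-01  8.52217969e-04 -1.83811179e-04]
```

```bash
python3 -m handwheel '[{"jaw":20,"delta_pos":[0,0,-0.01],"turn":0},{"jaw":20,"delta_pos":[0,0,-0.03],"turn":0},{"jaw":20,"delta_pos":[0,0,-0.055],"turn":0},{"jaw":20,"delta_pos":[0,0,-0.08],"turn":0},{"jaw":20,"delta_pos":[0,0,-0.105],"turn":0},{"jaw":20,"delta_pos":[0,0,-0.13],"turn":0},{"jaw":20,"delta_pos":[0,0,-0.14],"turn":0},{"jaw":20,"delta_pos":[0,0,-0.14],"turn":0},{"jaw":20,"delta_pos":[0,0,-0.14],"turn":0}]'; python3 snap.py w6;  python3 -c "
from h import *
o=get_obs();print(o['ft_force'],o['torque'])
im=camera('scene');cv2.imwrite('pics/s6.png',cv2.resize(im[120:370,220:540,::-1],(768,600),interpolation=cv2.INTER_CUBIC))"
```

```text
clock: 4.98
position: [0.43, 0.3455, 0.2751]
ee_rot: [0.981, 0.195, 0.0, 0.0]
ft_force: [-0.3, -0.0, -1.7]
grip_width: 0.271
4.9833 [0.43   0.3455 0.2751] [9.808e-01 1.948e-01 1.000e-04 2.000e-04] cam [0.501 0.376 0.418] channel px [639.33311477 222.04310851]
[ 0.16825704 -0.56493241 -2.70310613] [0.01141809 0.01306144 0.02632347]
```

View pics/s6.png

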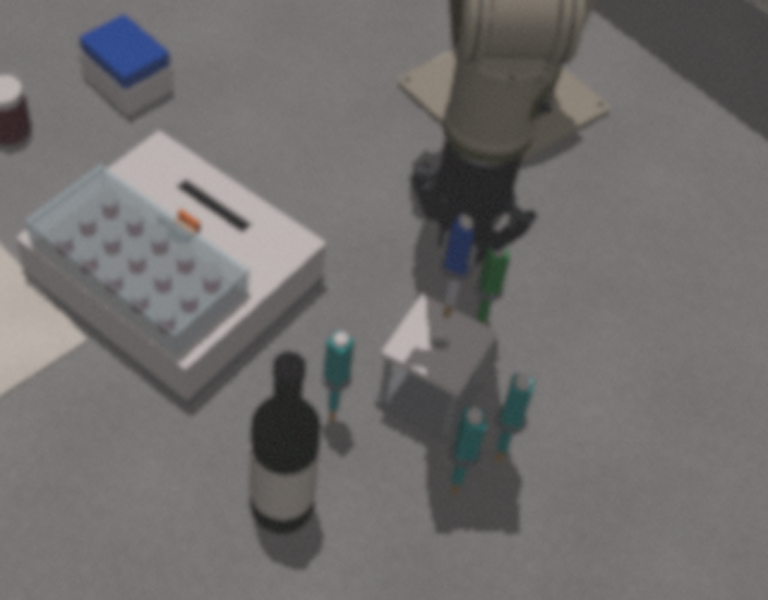

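View pics/w6.png

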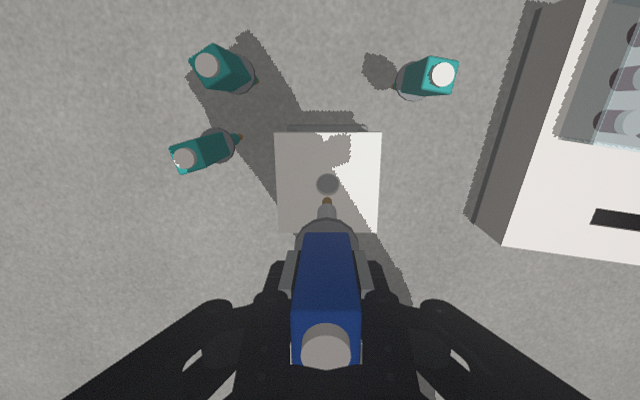

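```bash
python3 - <<'E'
from h import *
import pickle
o,c=pickle.load(open("pics/w6.pkl","rb"));im=cv2.imread("pics/w6.png");g=cv2.cvtColor(im,cv2.COLOR_BGR2GRAY)
p=o["position"]
print("hole",onz(c,(327.3,184),.115)); 
print("tip expect px",proj(c,[p[0],p[1],p[2]-.1118]), "tip from px",onz(c,(326.5,198.5),p[2]-.1118+.004))
a=im[165:240,285:370];cv2.imwrite('pics/w6c.png',cv2.resize(a,(680,600),interpolation=cv2.INTER_NEAREST))
E
```

```text
hole [0.43161041 0.34604263 0.115     ]
tip expect px [327.40532736 200.08598131] tip from px [0.43206115 0.34719322 0.16730674]
```

View pics/w6c.png

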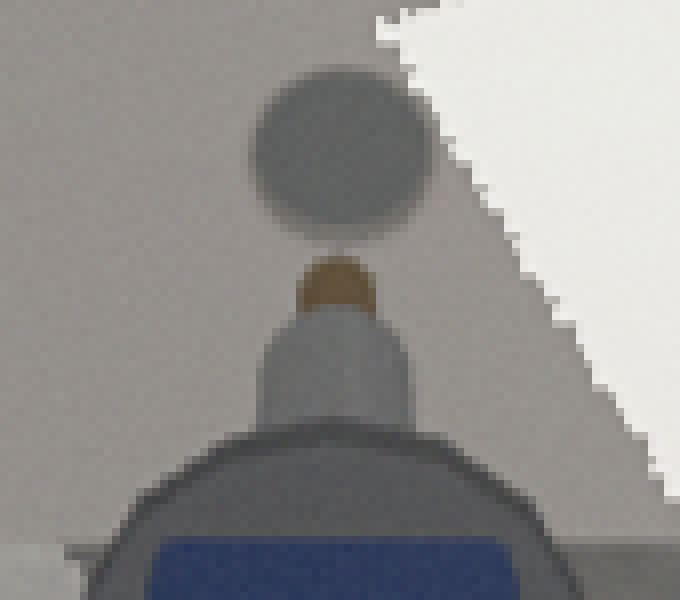

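```bash
python3 -m handwheel '[{"jaw":20,"delta_pos":[-0.003,0.02,0],"turn":0.005},{"jaw":20,"delta_pos":[-0.009,0.055,0],"turn":0.01},{"jaw":20,"delta_pos":[-0.014,0.095,0],"turn":0.02},{"jaw":20,"delta_pos":[-0.02,0.135,0],"turn":0.03},{"jaw":20,"delta_pos":[-0.026,0.175,0],"turn":0.04},{"jaw":20,"delta_pos":[-0.032,0.215,0],"turn":0.048},{"jaw":20,"delta_pos":[-0.038,0.255,0],"turn":0.048},{"jaw":20,"delta_pos":[-0.043,0.29,0],"turn":0.048},{"jaw":20,"delta_pos":[-0.046,0.309,0],"turn":0.048},{"jaw":20,"delta_pos":[-0.046,0.309,0],"turn":0.048}]'; python3 -m handwheel '[{"jaw":20,"delta_pos":[0,0,0],"turn":0},{"jaw":20,"delta_pos":[0,0,0],"turn":0}]'; python3 snap.py w7;  python3 -c "
from h import *
o=get_obs();print(o['ft_force'],o['torque'])"
```

```text
clock: 5.92
position: [0.5059, 0.0365, 0.2737]
ee_rot: [0.993, 0.116, -0.001, 0.0]
ft_force: [0.3, 0.1, -2.4]
grip_width: 0.272
clock: 6.08
position: [0.505, 0.0434, 0.2747]
ee_rot: [0.993, 0.121, -0.001, -0.0]
ft_force: [-0.6, 0.9, -1.2]
grip_width: 0.274
6.0833 [0.505  0.0434 0.2747] [ 9.927e-01  1.208e-01 -7.000e-04 -4.000e-04] cam [0.58  0.063 0.418] channel px [373.69021486 175.86921367]
[-0.98995537  0.2342484  -0.80801899] [ 0.01174207 -0.0802218  -0.03163637]
```

View pics/w7.png

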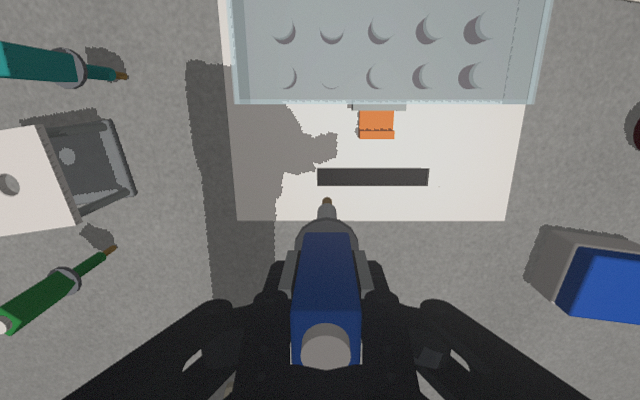

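```bash
cat > ch2.py <<'E'
from h import *
import pickle,sys
n=sys.argv[1]
o,c=pickle.load(open(f"pics/{n}.pkl","rb")); im=cv2.imread(f"pics/{n}.png"); g=cv2.cvtColor(im,cv2.COLOR_BGR2GRAY)
s=np.zeros_like(g);s[160:195,305:440]=1
a,b,ce,mm=max(comps((g<90)&(s>0),100),key=lambda x:x[0])
w=cv2.findContours(mm.astype(np.uint8),0,cv2.CHAIN_APPROX_NONE)[0][0][:,0]
r=cv2.minAreaRect(np.array([onz(c,p,.08)[:2] for p in w],np.float32)*1000);print(r)
mid=np.array(r[0])/1000
ang=r[2] if r[1][0]<r[1][1] else r[2]-90
Rw=R.from_quat(o["ee_rot"]).as_matrix()
t=np.radians(ang);ex=np.array([np.cos(t),np.sin(t)]);ey=np.array([-ex[1],ex[0]])
p=o["position"];d=p[:2]-mid; print("tool in channel frame x,y mm",(d@ex*1000).round(1),(d@ey*1000).round(1),"tool yaw",np.degrees(np.arctan2(Rw[1,0],Rw[0,0])).round(2),"chan yaw",ang, "tip z",p[2]-.1118)
E
python3 ch2.py w7
```

```text
((517.0860595703125, -4.190700531005859), (17.604820251464844, 118.0318832397461), 13.889264106750488)
tool in channel frame x,y mm -0.3 49.1 tool yaw 13.88 chan yaw 13.889264106750488 tip z 0.16288086505238714
```

```bash
python3 -m handwheel '[{"jaw":20,"delta_pos":[0,0,0.02],"turn":0},{"jaw":20,"delta_pos":[0,0,0.045],"turn":0},{"jaw":20,"delta_pos":[0,0,0.065],"turn":0},{"jaw":20,"delta_pos":[0,0,0.078],"turn":0},{"jaw":20,"delta_pos":[0,0,0.08],"turn":0},{"jaw":20,"delta_pos":[0,0,0.08],"turn":0}]'; python3 snap.py w8;  python3 -c "
from h import *
o=get_obs();print(o['ft_force'],o['torque'])"
```

```text
clock: 6.63
position: [0.505, 0.0435, 0.1951]
ee_rot: [0.993, 0.121, -0.001, -0.0]
ft_force: [0.4, 0.6, -1.3]
grip_width: 0.275
6.6333 [0.505  0.0435 0.1951] [ 9.926e-01  1.213e-01 -7.000e-04 -2.000e-04] cam [0.58  0.063 0.338] channel px [386.96124406 196.30646591]
[ 0.93388947 -0.94256014 -1.1597421 ] [-0.05194273 -0.02659997 -0.00232775]
```

View pics/w8.png

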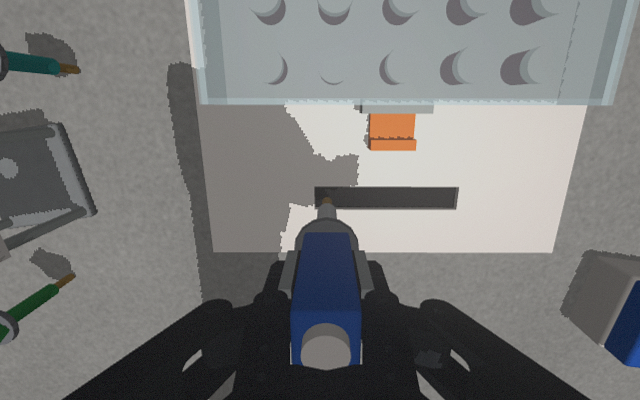

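The tip at (327,201) sits just above the left end of the channel, between rows 187 and 208. Lowering now until it touches.

```bash
python3 -m handwheel '[{"jaw":20,"delta_pos":[0,0,0.006],"turn":0},{"jaw":20,"delta_pos":[0,0,0.009],"turn":0},{"jaw":20,"delta_pos":[0,0,0.011],"turn":0},{"jaw":20,"delta_pos":[0,0,0.013],"turn":0},{"jaw":20,"delta_pos":[0,0,0.014],"turn":0},{"jaw":20,"delta_pos":[0,0,0.014],"turn":0}]'; python3 -c "
from h import *
o=get_obs();print(o['ft_force'],o['torque'],o['position'])"
```

```text
clock: 7.18
position: [0.5059, 0.0426, 0.1819]
ee_rot: [0.993, 0.12, 0.0, 0.0]
ft_force: [-1.1, 1.2, 2.9]
grip_width: 0.271
[-1.1066993   1.20745452  2.89183416] [0.06175981 0.09475365 0.06071744] [0.50590602 0.0425906  0.18187656]
```

```bash
f(){ grep -E "position|ft_force"; }; python3 -m handwheel '[{"jaw":20,"delta_pos":[0,0.003,0.0015],"turn":0},{"jaw":20,"delta_pos":[0,0.003,0.0015],"turn":0}]'|f; python3 -m handwheel '[{"jaw":20,"delta_pos":[0,0.0015,0],"turn":0},{"jaw":20,"delta_pos":[0,0.003,0],"turn":0}]'|f;python3 -m handwheel '[{"jaw":20,"delta_pos":[0,0.0015,0],"turn":0},{"jaw":20,"delta_pos":[0,0.003,0],"turn":0}]'|f; cat > fr.py <<'E'
from h import *
o=get_obs();p=o["position"];d=p[:2]-np.array([.5171,-.0042]);t=np.radians(13.88);ex=np.array([np.cos(t),np.sin(t)]);ey=np.array([-ex[1],ex[0]])
f=o["ft_force"];print("t",round(o["clock"],2),"chan x,y mm",(d@ex*1000).round(1),(d@ey*1000).round(1),"z",p[2].round(4),"f chan x,y,z",(f[:2]@ex).round(1),(f[:2]@ey).round(1),f[2].round(1),"yaw",np.degrees(R.from_quat(o["ee_rot"]).as_rotvec())[:2].round(1), "grip",o["grip_width"])
E
python3 fr.py
```

```text
position: [0.5066, 0.0392, 0.1802]
ft_force: [-0.1, -0.9, 2.1]
position: [0.5071, 0.0369, 0.1802]
ft_force: [-0.5, 3.0, 1.5]
position: [0.5077, 0.0334, 0.1799]
ft_force: [-0.5, -0.6, -2.5]
t 7.68 chan x,y mm -0.1 38.8 z 0.1799 f chan x,y,z -0.6 -0.4 -2.5 yaw [178.7  21.7] grip 0.2744940326847475
```

```bash
for i in 1 2; do python3 -m handwheel '[{"jaw":20,"delta_pos":[0,0,0],"turn":0}]' >/dev/null; python3 fr.py; done; python3 -m handwheel '[{"jaw":20,"delta_pos":[0,0.0015,0],"turn":0},{"jaw":20,"delta_pos":[0,0.003,0],"turn":0}]'>/dev/null; python3 fr.py; python3 snap.py w9;python3 fr.py
```

```text
t 7.77 chan x,y mm -0.4 38.2 z 0.1796 f chan x,y,z 1.2 -0.6 -1.6 yaw [178.7  21.6] grip 0.2720824963786733
t 7.85 chan x,y mm -0.4 38.5 z 0.1796 f chan x,y,z -0.2 0.1 -1.0 yaw [178.7  21.6] grip 0.26917133220181283
t 8.02 chan x,y mm -0.2 35.9 z 0.1799 f chan x,y,z 0.3 -1.2 -1.2 yaw [178.7  21.7] grip 0.27170249992188045
8.0167 [0.5083 0.0306 0.1799] [ 9.927e-01  1.204e-01 -2.000e-04  1.000e-04] cam [0.583 0.05  0.323] channel px [373.7670613  201.69528253]
t 8.07 chan x,y mm -0.1 35.5 z 0.1799 f chan x,y,z 0.6 0.1 -2.3 yaw [178.7  21.6] grip 0.2767396880930406
```

View pics/w9.png

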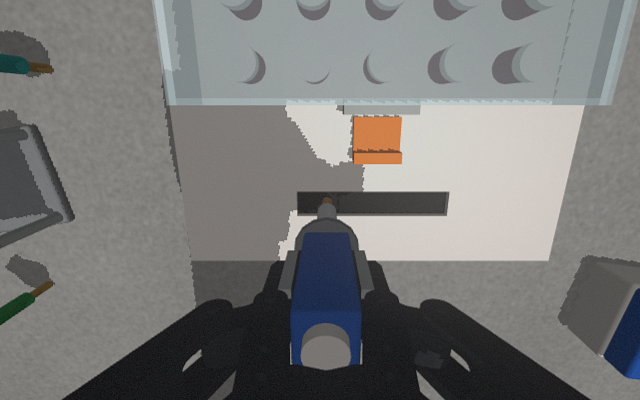

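The vertical force fell from about +2 N to the free weight of about -1.5 N at y ≈ +39 mm, and the tongue has shifted, so the tip has dropped into the hole. I'll go 2 mm further in and push home.

```bash
python3 -m handwheel '[{"jaw":20,"delta_pos":[0,0.002,0],"turn":0},{"jaw":20,"delta_pos":[0,0.002,0.003],"turn":0},{"jaw":20,"delta_pos":[0,0.002,0.005],"turn":0},{"jaw":20,"delta_pos":[0,0.002,0.007],"turn":0}]'>/dev/null; python3 fr.py; python3 -m handwheel '[{"jaw":20,"delta_pos":[0,0,0.002],"turn":0},{"jaw":20,"delta_pos":[0,0,0.004],"turn":0},{"jaw":20,"delta_pos":[0,0,0.005],"turn":0},{"jaw":20,"delta_pos":[0,0,0.005],"turn":0}]'>/dev/null; python3 fr.py;  python3 snap.py w10; cat > tg.py <<'E'
from h import *
import pickle,sys
for n in sys.argv[1:]:
    o,c=pickle.load(open(f"pics/{n}.pkl","rb"));im=cv2.imread(f"pics/{n}.png");hsv=cv2.cvtColor(im,cv2.COLOR_BGR2HSV)
    m=(hsv[...,0]<18)&(hsv[...,1]>150)&(hsv[...,2]>100)
    a,b,ce,mm=max(comps(m),key=lambda x:x[0])
    t=np.radians(13.88);ex=np.array([np.cos(t),np.sin(t)])
    for z in(.08,.092):
        P=np.array([onz(c,p,z)[:2] for p in np.argwhere(mm)[:,::-1]])-np.array([.5171,-.0042]);x=P@ex*1000;print(n,b,"z",z,"x range",np.percentile(x,[1,99]).round(1))
E
python3 tg.py w2 w7 w8 w9 w10
```

```text
t 8.4 chan x,y mm 0.1 33.9 z 0.1729 f chan x,y,z -0.1 -0.8 1.9 yaw [178.7  21.6] grip 0.27203108252410396
t 8.73 chan x,y mm 0.2 34.2 z 0.1681 f chan x,y,z 4.0 0.3 1.5 yaw [178.7  21.7] grip 0.2722744316508027
8.7333 [0.5091 0.029  0.1681] [9.927e-01 1.204e-01 2.000e-04 0.000e+00] cam [0.584 0.049 0.311] channel px [373.68745479 206.76192252]
w2 [323  20  39  35] z 0.08 x range [45.1 70.7]
w2 [323  20  39  35] z 0.092 x range [43.4 68.1]
w7 [359 111  35  19] z 0.08 x range [50.5 67.3]
w7 [359 111  35  19] z 0.092 x range [51.4 67.6]
w8 [370 114  45  25] z 0.08 x range [50.6 67.4]
w8 [370 114  45  25] z 0.092 x range [51.8 67.9]
w9 [353 117  48  34] z 0.08 x range [42.7 66.7]
w9 [353 117  48  34] z 0.092 x range [44.4 67.2]
w10 [352 129  50  35] z 0.08 x range [35.4 59.5]
w10 [352 129  50  35] z 0.092 x range [37.6 60.4]
```

View pics/w10.png

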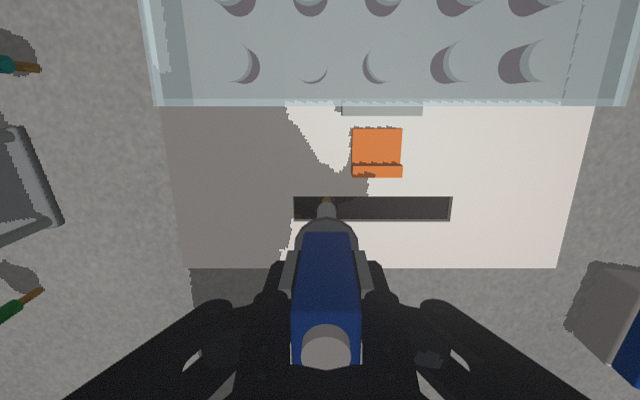

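The tongue has moved about 15 mm (14.4 expected). I'll confirm it is home with a slightly deeper hold.

```bash
python3 -m handwheel '[{"jaw":20,"delta_pos":[0,0,0.002],"turn":0},{"jaw":20,"delta_pos":[0,0,0.002],"turn":0}]'>/dev/null; python3 fr.py; python3 -m handwheel '[{"jaw":20,"delta_pos":[0,0,0],"turn":0}]'>/dev/null; python3 fr.py;python3 snap.py w11; python3 tg.py w10 w11
```

```text
t 8.95 chan x,y mm 0.0 34.1 z 0.1659 f chan x,y,z 5.8 -0.6 1.7 yaw [178.7  21.7] grip 0.2720689317944077
t 9.03 chan x,y mm -0.0 34.1 z 0.166 f chan x,y,z 6.1 0.1 1.2 yaw [178.7  21.7] grip 0.27414938054502347
9.0333 [0.5089 0.0289 0.166 ] [ 9.927e-01  1.204e-01 -1.000e-04  0.000e+00] cam [0.584 0.049 0.309] channel px [373.97756369 207.22489618]
w10 [352 129  50  35] z 0.08 x range [35.4 59.5]
w10 [352 129  50  35] z 0.092 x range [37.6 60.4]
w11 [352 128  51  36] z 0.08 x range [36.2 60.1]
w11 [352 128  51  36] z 0.092 x range [38.3 61. ]
```

```bash
python3 -m handwheel '[{"jaw":20,"delta_pos":[0,0,-0.005],"turn":0},{"jaw":20,"delta_pos":[0,0,-0.015],"turn":0},{"jaw":20,"delta_pos":[0,0,-0.03],"turn":0},{"jaw":20,"delta_pos":[0,0,-0.06],"turn":0},{"jaw":20,"delta_pos":[0,0,-0.09],"turn":0},{"jaw":20,"delta_pos":[0,0,-0.11],"turn":0},{"jaw":20,"delta_pos":[0,0,-0.11],"turn":0},{"jaw":20,"delta_pos":[0,0,-0.11],"turn":0}]'>/dev/null; python3 fr.py;python3 snap.py w12; python3 tg.py w12; python3 -c "
import cv2
im=cv2.imread('pics/w11.png');cv2.imwrite('pics/w11c.png',cv2.resize(im[110:290,250:470],(733,600)))"
```

```text
t 9.75 chan x,y mm 0.2 34.1 z 0.2769 f chan x,y,z 0.1 0.8 -3.4 yaw [178.7  21.7] grip 0.2781792032938642
9.75 [0.5091 0.029  0.2769] [9.927e-01 1.203e-01 6.000e-04 3.000e-04] cam [0.584 0.049 0.42 ] channel px [359.48727798 176.30861024]
w12 [344 121  33  24] z 0.08 x range [35.9 59.3]
w12 [344 121  33  24] z 0.092 x range [37.4 60. ]
```

View pics/w12.png

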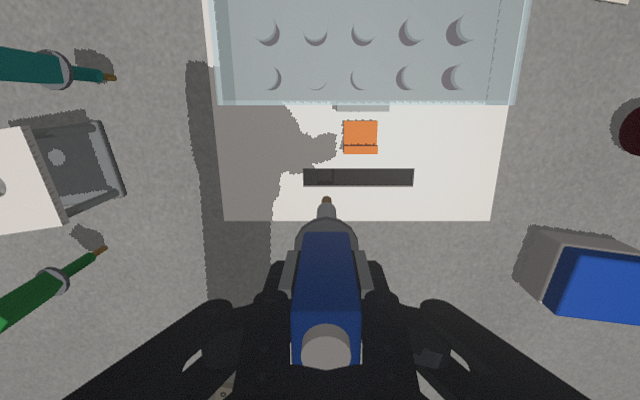

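View pics/w11c.png

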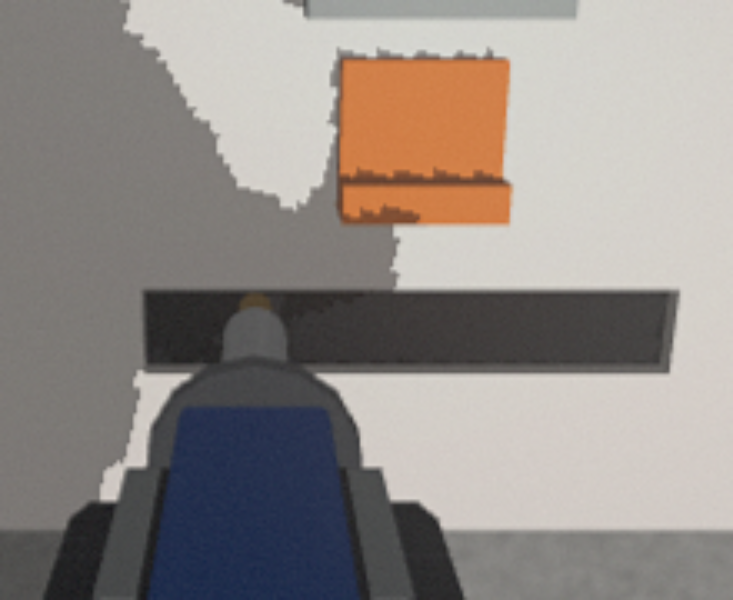

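The tongue stays drawn back 14.6 mm, with a gap to the bay. The probe is still straight in the grip, its tip at (326,200). Returning it to the stand.

```bash
python3 -m handwheel '[{"jaw":20,"delta_pos":[0,-0.02,0],"turn":-0.005},{"jaw":20,"delta_pos":[0,-0.055,0],"turn":-0.01},{"jaw":20,"delta_pos":[0,-0.095,0],"turn":-0.02},{"jaw":20,"delta_pos":[0,-0.135,0],"turn":-0.03},{"jaw":20,"delta_pos":[0,-0.175,0],"turn":-0.04},{"jaw":20,"delta_pos":[0,-0.215,0],"turn":-0.048},{"jaw":20,"delta_pos":[0,-0.255,0],"turn":-0.048},{"jaw":20,"delta_pos":[0,-0.295,0],"turn":-0.048},{"jaw":20,"delta_pos":[0,-0.3264,0],"turn":-0.048},{"jaw":20,"delta_pos":[0,-0.3264,0],"turn":-0.048}]'>/dev/null; python3 -m handwheel '[{"jaw":20,"delta_pos":[0,0,0],"turn":0},{"jaw":20,"delta_pos":[0,0,0],"turn":0}]'; python3 snap.py w13; python3 - <<'E'
from h import *
import cv2
im=cv2.imread('pics/w13.png');cv2.imwrite('pics/w13c.png',cv2.resize(im[140:240,265:385],(720,600),interpolation=cv2.INTER_NEAREST))
E
```

```text
clock: 10.8
position: [0.4305, 0.3454, 0.2748]
ee_rot: [0.981, 0.195, -0.001, 0.0]
ft_force: [0.6, -1.1, -1.6]
grip_width: 0.273
10.8 [0.4305 0.3454 0.2748] [ 9.808e-01  1.952e-01 -1.000e-03  5.000e-04] cam [0.502 0.376 0.418] channel px [639.02960542 222.30871817]
```

View pics/w13c.png

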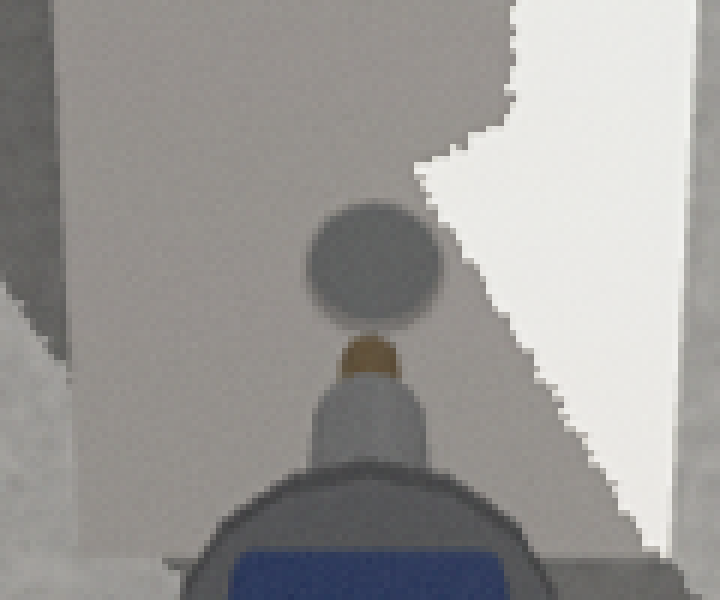

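The tip lies over the hole as it did at the lift (within about 1 px), so I'm lowering.

```bash
python3 -m handwheel '[{"jaw":20,"delta_pos":[0,0,0.015],"turn":0},{"jaw":20,"delta_pos":[0,0,0.035],"turn":0},{"jaw":20,"delta_pos":[0,0,0.055],"turn":0},{"jaw":20,"delta_pos":[0,0,0.065],"turn":0}]'; python3 -m handwheel '[{"jaw":20,"delta_pos":[0,0,0.02],"turn":0},{"jaw":20,"delta_pos":[0,0,0.045],"turn":0},{"jaw":20,"delta_pos":[0,0,0.06],"turn":0},{"jaw":20,"delta_pos":[0,0,0.068],"turn":0},{"jaw":20,"delta_pos":[0,0,0.07],"turn":0},{"jaw":20,"delta_pos":[0,0,0.07],"turn":0}]'; python3 fr.py
```

```text
clock: 11.18
position: [0.4312, 0.3435, 0.2086]
ee_rot: [0.981, 0.193, -0.001, 0.001]
ft_force: [0.2, -0.0, -2.0]
grip_width: 0.276
clock: 11.68
position: [0.4313, 0.3455, 0.1413]
ee_rot: [0.981, 0.194, -0.0, 0.0]
ft_force: [0.3, 0.2, -0.7]
grip_width: 0.275
t 11.68 chan x,y mm 0.6 360.0 z 0.1413 f chan x,y,z 0.4 0.2 -0.7 yaw [176.6  35. ] grip 0.27544524647147145
```

```bash
python3 -m handwheel '[{"jaw":20,"delta_pos":[0,0,0.003],"turn":0},{"jaw":20,"delta_pos":[0,0,0.003],"turn":0}]'>/dev/null;python3 fr.py; python3 -m handwheel '[{"jaw":20,"delta_pos":[0,0,0.0015],"turn":0},{"jaw":20,"delta_pos":[0,0,0.0015],"turn":0}]'>/dev/null;python3 fr.py; python3 snap.py w14
```

```text
t 11.85 chan x,y mm 0.8 360.5 z 0.1387 f chan x,y,z -0.8 0.0 -1.7 yaw [-176.5  -35. ] grip 0.2696536224273781
t 12.02 chan x,y mm 0.6 360.6 z 0.1369 f chan x,y,z 0.7 -0.7 -1.1 yaw [-176.5  -35.1] grip 0.2717294056047461
12.0167 [0.4312 0.346  0.1369] [ 9.808e-01  1.948e-01  4.000e-04 -0.000e+00] cam [0.502 0.377 0.28 ] channel px [813.732829  290.4307296]
```

View pics/w14.png

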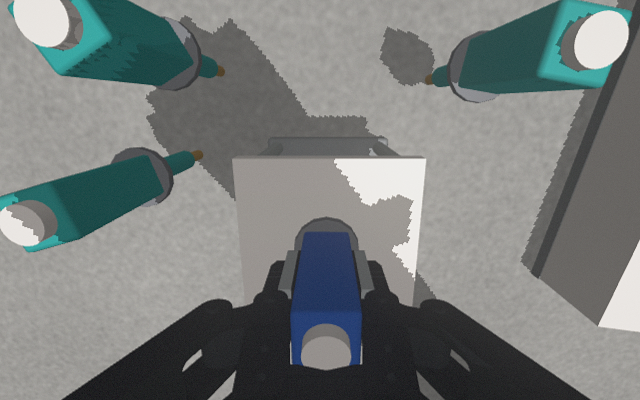

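```bash
for i in 1; do python3 -m handwheel '[{"jaw":20,"delta_pos":[0,0,0.001],"turn":0},{"jaw":20,"delta_pos":[0,0,0.001],"turn":0}]'>/dev/null;python3 fr.py; done;  python3 -m handwheel '[{"jaw":20,"delta_pos":[0,0,0.001],"turn":0},{"jaw":20,"delta_pos":[0,0,0.001],"turn":0}]'>/dev/null;python3 fr.py; 
```

```text
t 12.23 chan x,y mm 0.7 360.6 z 0.1368 f chan x,y,z -4.1 -3.0 9.0 yaw [176.5  35.1] grip 0.2739007847197114
t 12.4 chan x,y mm 0.8 360.6 z 0.1367 f chan x,y,z -7.4 -6.6 19.8 yaw [176.5  35. ] grip 0.2730837656653967
```

The collar has seated firmly. I'll relieve the push and open.

```bash
python3 -m handwheel '[{"jaw":20,"delta_pos":[0,0,-0.0018],"turn":0},{"jaw":20,"delta_pos":[0,0,-0.0018],"turn":0}]'>/dev/null;python3 fr.py;  python3 -m handwheel '[{"jaw":26,"delta_pos":[0,0,0],"turn":0},{"jaw":30,"delta_pos":[0,0,0],"turn":0},{"jaw":40,"delta_pos":[0,0,0],"turn":0},{"jaw":50,"delta_pos":[0,0,0],"turn":0},{"jaw":50,"delta_pos":[0,0,0],"turn":0},{"jaw":50,"delta_pos":[0,0,0],"turn":0}]' 20;python3 fr.py; python3 snap.py w15
```

```text
t 12.57 chan x,y mm 0.6 360.7 z 0.137 f chan x,y,z -0.2 -0.5 -2.8 yaw [-176.5  -35.1] grip 0.2718473891114951
clock: 13.07
position: [0.431, 0.3459, 0.1363]
ee_rot: [0.981, 0.195, -0.0, 0.0]
ft_force: [-0.2, -0.3, -0.3]
grip_width: 0.588
t 13.07 chan x,y mm 0.4 360.5 z 0.1363 f chan x,y,z -0.3 -0.3 -0.3 yaw [176.6  35.1] grip 0.5878914930846512
13.0667 [0.431  0.3459 0.1363] [ 0.9808  0.1948 -0.      0.    ] cam [0.502 0.377 0.279] channel px [814.95889388 290.5574957 ]
```

View pics/w15.png

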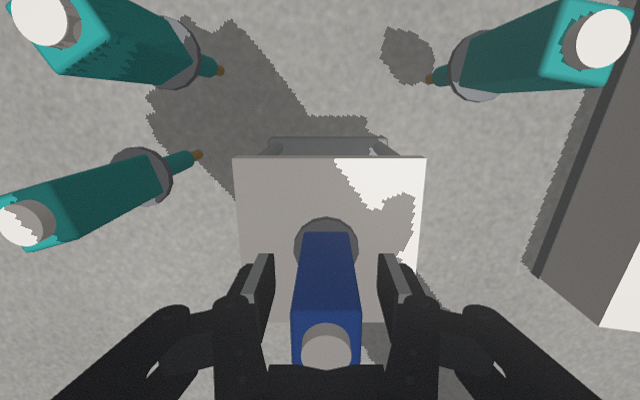

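The fingers are clear on both sides and the probe stands upright. Rising, then backing off so I can see it.

```bash
python3 -m handwheel '[{"jaw":50,"delta_pos":[0,0,-0.015],"turn":0},{"jaw":50,"delta_pos":[0,0,-0.04],"turn":0},{"jaw":50,"delta_pos":[0,0,-0.07],"turn":0},{"jaw":50,"delta_pos":[0,0,-0.1],"turn":0},{"jaw":50,"delta_pos":[0,0,-0.13],"turn":0},{"jaw":50,"delta_pos":[0,0,-0.15],"turn":0},{"jaw":50,"delta_pos":[-0.03,0.01,-0.15],"turn":0},{"jaw":50,"delta_pos":[-0.06,0.018,-0.15],"turn":0},{"jaw":50,"delta_pos":[-0.074,0.018,-0.15],"turn":0},{"jaw":50,"delta_pos":[-0.074,0.018,-0.15],"turn":0}]'; python3 -m handwheel '[{"jaw":50,"delta_pos":[0,0,0],"turn":0},{"jaw":50,"delta_pos":[0,0,0],"turn":0}]'>/dev/null; python3 snap.py w16; python3 - <<'E'
from h import *
import pickle
o,c=pickle.load(open("pics/w16.pkl","rb")); im=cv2.imread("pics/w16.png"); H,S,V=cv2.split(cv2.cvtColor(im,cv2.COLOR_BGR2HSV))
a,b,ce,mm=max(comps((H>108)&(H<128)&(S>110)&(V>50)),key=lambda x:x[0])
print(b,cv2.minAreaRect(np.array([onz(c,p,.191)[:2]*1000 for p in np.argwhere(mm)[:,::-1]],np.float32)))
for n in("scene","top"): cv2.imwrite(f"pics/{n}9.png",camera(n)[:,:,::-1])
a=cv2.imread("pics/scene9.png")[100:360,200:460];cv2.imwrite("pics/s9c.png",cv2.resize(a,(600,600),interpolation=cv2.INTER_CUBIC))
E
```

```text
clock: 13.95
position: [0.3675, 0.3003, 0.2865]
ee_rot: [0.981, 0.195, 0.001, 0.002]
ft_force: [-0.3, 0.6, -0.1]
grip_width: 0.585
14.1167 [0.3701 0.3009 0.2865] [9.809e-01 1.945e-01 4.000e-04 1.000e-04] cam [0.441 0.332 0.43 ] channel px [632.56817532 157.38509668]
[284  90  34  34] ((431.50421142578125, 347.1852111816406), (22.480070114135742, 23.39560317993164), 22.420612335205078)
```

View pics/w16.png

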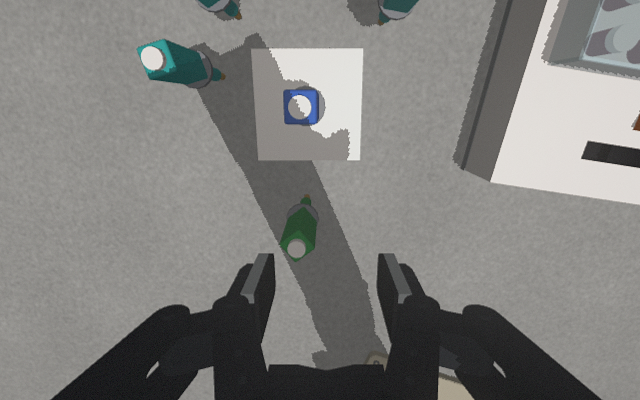

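View pics/s9c.png

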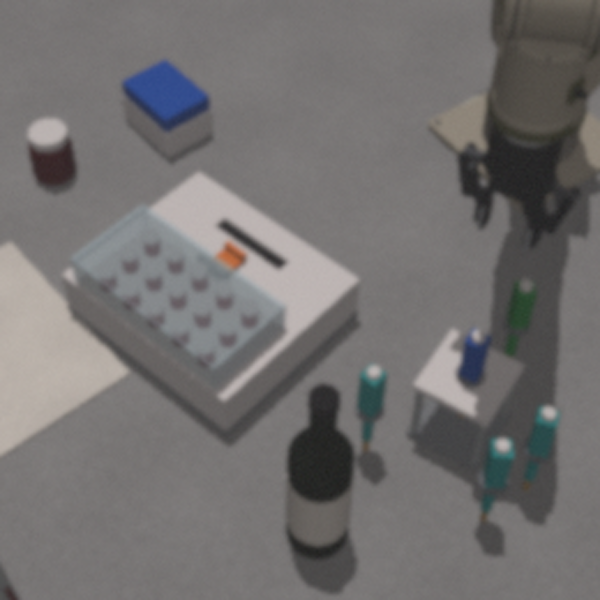

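View pics/top9.png

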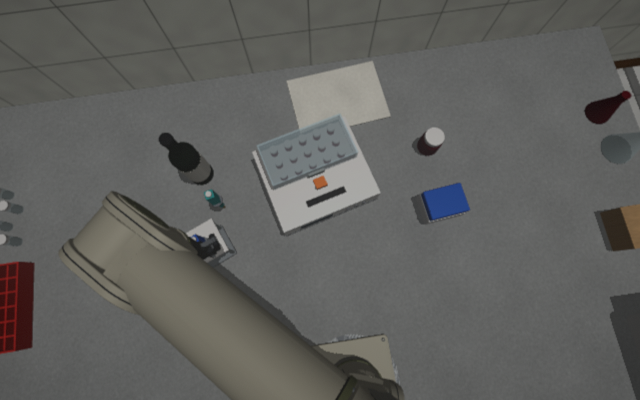

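The probe is upright in its stand and the tongue is drawn back. The bottle, jar and tip box are where they were. Handing in.

```bash
python3 -c "
from workcell import *
print(hand_in())"
```

```text
the job is handed in; nothing more can be done
None
```

The release is fully pressed, the orange lock tongue is drawn back, and the probe hangs in its stand again. I handed the job in at about 14 s of the 67 s allowed.

- **Finding the release:** I slid the tip along the channel from its left (+y) end. It dropped in about 39 mm from the middle, when the floor force vanished and the tongue began to move. I pushed home about 34 mm from the middle.
- **Tongue:** It drew back about 14.6 mm, against 14.4 mm expected for full travel, and stayed there after I withdrew the tip.
- **Probe:** It stands upright with its collar on the plate. It measured about 2 mm from where it hung at first, within the 4 mm the hole allows.
- **Bystanders:** The bottle, jar and tip box look unmoved in the last scene and top pictures.
- **Readings that did not fit:** While I pressed the release, the wrist showed about 6 N sideways and only about 3 N vertical, less than the spring alone should give. I could not explain this, though the probe looked straight afterwards. Seating the collar briefly reached about 20 N vertical and 10 N sideways before I eased off.

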